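# Hang the hook-on tray on the slotted stand

## Robot

A 6-joint arm with a two-finger parallel gripper is mounted at the origin on the work surface. World frame = base frame: x ahead of the robot, y to its left, z up, the work surface at z = 0. Lengths are in mm, angles in degrees, forces in N, time in s.
With the tool pointing down it reaches from about 400 to 825 mm from the base axis. Payload 7 kg.
Tool frame: the origin (TCP) lies where the fingers leave the gripper's body, on its centre line; the fingertips stand 66 mm ahead of it and the grasp point (between the pads) lies 47 mm ahead of it; z points along the fingers, y is the line along which they close (so a half turn about z gives the same grasp; the last joint's range is limited). The gripper opens to 88 mm and grips with 3 to 60 N. Pads are 19 mm wide; open, the fingers measure 130 mm over their backs; the gripper's body (78 mm by 193 mm) begins 47 mm behind the grasp point.
Start: joints at [16.507, 20.546, 0.682, 0, -70.136, -16.507], TCP at [674.978, -0.019, 292.161] pointing down, gripper open.
Joint ranges: [-176.03, 176.03], [-82.01, 121.73], [-58.28, 71.71], [-173.87, 95.51], [-174.79, -0.11], [-173.66, 173.66]. Speed limits (degrees/s): [136.94, 136.94, 172.46, 180, 180, 180].

## Interface

Orientations are given as a 3x3 rotation matrix whose columns are the frame's x, y, z axes.
In Python, from rig import r, snapshot gives the robot as it stands.
- The arm moves only by the tool move_arm, never from a script. Its argument "commands" is a list of rows, each a list of 3 entries, a list of its own where there are three numbers: the shift along the world's x, y, z in cm, then the turn, a rotation vector about the world's x, y, z in rad, then the gripper's target within -1 to 1 (shut at 1, half-way at 0, fully open at -1). A call has 1 to 10 rows; each row shifts and turns the commanded pose from where the row before left it; what a row does not reach is not made up. A row lasts 1/10 s, in which the tool goes at most 50 mm and 8.59 degrees, less where a joint would pass 70% of its speed; a pose out of reach is approached as far as the arm can. A call with a gripper value outside its range is refused whole. The fingers move at their own pace and stop on an object; the grip force is fixed at half the most. Time passes only in rows, so rows that do not move let the fingers close. It gives the time, the measured TCP pose, the force, the opening and the grip force at its end, in the units of the state.
- r.observe(): the state, without advancing time (a new reading comes with each control period).
- snapshot(name): name is "scene" or "side" or "wrist"; returns a dict with "image" (480x640x3 uint8, red, green, blue), "fovy" (degrees; the focal length in pixels is half the picture's height over the tangent of half this angle, whatever the lens; pixels are square), "cx", "cy" (the principal point, pixels), "rvec" (rotation vector, rad) and "tvec" (3), from world to camera coordinates, as OpenCV has them; the wrist camera has in their place "hand_eye" (4x4, takes a point from camera to tool coordinates, whose origin is the TCP and whose axes are the flange's). Camera axes: x right, y down, z forward; pixel columns grow to the right and rows downward; lengths in mm; the calibration is good to about 2 mm. A picture is of the moment at which its call begins: read the wrist's pose just before it. There is no depth.
- r.close_job(): hands the job in; it is judged then, once.
The state is a dict: "time": time; "joints": joint angles; "dq": joint speeds; "joint_efforts": joint torques, N m; "tcp_pos": TCP position; "tcp_rot": TCP orientation; "force": force on the tool from outside, world axes, zero at the start; "torque": the same for the moment, N m; "finger_gap": opening from 0.0 (shut) to 1.0 (fully open); "finger_force": force on a finger pad.
Only numpy, scipy, OpenCV 4.12 (cv2) and the standard library are available. Lean on these libraries where they do the work, as an engineer would, in place of code of your own. Each camera call takes 0.05 s, during which the arm holds its last target. There are 200 camera calls.

## Task

Hang the tray that has two hook tabs on its back wall on the slotted steel stand: put its tabs into the upper pair of slots, press the tray back against the posts, lower it until the hooks are fully down, and let go. Leave the similar tray without hooks where it stands.

Things in the scene. Friction and masses are not known exactly. Their poses are not given: they have to be found in the camera images.
- hook_tray: Aluminium tray to hang, flat on the bench. Floor 130 (x) x 110 mm, lips 14 mm high, back wall 74 mm high with its outer face at x=+65 mm. Origin: centre of underside; z up, x towards the back wall (towards the posts once hung). Grip: grey upright rib in the middle, along x, 14 mm thick, x=-45 to +35 mm, top 62 mm above the underside; the tray balances near the rib's middle. 0.25 to 0.5 kg.
- hooks (a point): Point on the hook tray midway between its two tabs, on the back wall's outer face, level with the tab shanks' undersides (58 mm up). Tabs at y=+45 and -45 mm, 12 mm wide: shank 8 mm high, ending in a lip that slopes down and out to 16 mm below this point and 18 mm behind the wall. So a tab fills -16 to +8 mm in height. Hung, this point meets upper_slots. Axes as the tray.
- upper_slots (a point): Fixed steel stand, two posts 270 mm high, 44 mm wide, 5 mm thick, hollow behind, centres at y=+45 and -45 mm, on a foot plate 12 mm high reaching 20 mm forward. Each has 2 slots, 28 mm wide, 42 mm high: lower edges 110 and 200 mm above the bench. The point: midway between the posts on their front faces, level with the upper slots' lower edges. z up; x goes through the posts, away from the tray's side.
- plain_tray: Tray of the same size, material and rib but with a plain back wall and no hook tabs; not wanted. Origin and axes as for the hook tray. The two trays stand on opposite sides of the stand, either way round.

How it is judged (in metres and radians):
At the end, for the whole second after the job is handed in: The hook tray hangs still on the upper slots with both hooks fully down: its origin within 10 mm of x = -65 mm, within 15 mm of y = 0 and between 50 and 68 mm below the upper-slots point, level and squared to the stand within 0.17 rad; the plain tray is within 30 mm of where it stood (x of hook_tray in the frame of upper_slots between -0.075 and -0.055 m and y of hook_tray in the frame of upper_slots between -0.015 and 0.015 m and z of hook_tray in the frame of upper_slots between -0.068 and -0.05 m and angle between hook_tray's own z axis and vertical below 0.17 rad and angle between the x axis of hook_tray and the x axis of upper_slots, either way round below 0.17 rad and linear speed of hook_tray below 0.02 m/s and distance of plain_tray from where it was at the start of the episode below 0.03 m); the robot touches nothing.
It fails at once if the plain tray is moved by more than 30 mm (distance of plain_tray from where it was at the start of the episode above 0.03 m).
It also fails if it takes over 51 s, if anything falls off the work surface, if the arm or the gripper's body presses on something with over 40 N, if the wrist force passes 120 N, or if a joint passes its speed limit or range.

## Working session

There is one attempt and no reset: what is moved stays moved. The work goes in short steps, Python scripts to look and compute and a tool call to move; the robot and the scene stay as the last step left them, time stands still between calls to the robot, and variables do not carry over. Pictures are saved under pics/ and viewed, at most 10 in all, crops included, and the job is handed in when it is done.

Besides the shell and the picture viewer there is one more tool, called after "Emit:" as name(argument=value, ...) on one line, values as JSON. move_arm: Moves the arm, as the interface text tells. Its arguments: {"type":"object","properties":{"commands":{"type":"array"}},"required":["commands"]}

```bash
mkdir -p pics; ls
python3 - <<'E'
from rig import r,snapshot
import cv2,pickle
d={}
for n in("scene","side","wrist"):
    s=snapshot(n);d[n]=s;cv2.imwrite(f"pics/{n}0.png",s["image"][:,:,::-1]);print({k:v for k,v in s.items() if k!="image"})
pickle.dump(d,open("s0.pkl","wb"));print(r.observe())
E
```

```text
pics
{'fovy': 47.35861813994272, 'cx': 321.01428302772695, 'cy': 241.0566141063652, 'rvec': array([ 1.50555733,  2.25345273, -0.70993918]), 'tvec': array([ 201.80848974, -347.79180682, 1531.19158906])}
{'fovy': 57.867565765414824, 'cx': 314.7589539918671, 'cy': 239.13736295992325, 'rvec': array([ 2.30101091, -0.26335403,  0.10902833]), 'tvec': array([-545.22257018,  191.17719779,  827.44240728])}
{'fovy': 65.91318927192177, 'cx': 318.73313919496985, 'cy': 239.71573953044557, 'hand_eye': array([[-1.76009199e-04, -9.67531574e-01, -2.52750117e-01,
         6.80605733e+01],
       [ 9.99999416e-01, -4.39900671e-04,  9.87571026e-04,
        -2.58830507e+00],
       [-1.06669110e-03, -2.52749796e-01,  9.67531086e-01,
        -9.25404355e+01],
       [ 0.00000000e+00,  0.00000000e+00,  0.00000000e+00,
         1.00000000e+00]])}
{'time': 0.15, 'joints': array([ 1.65081416e+01,  2.05840207e+01,  6.48726425e-01, -1.37717570e-02,
       -7.01343008e+01, -1.65047732e+01]), 'dq': array([-0.04622829, -0.20795219,  0.14657629,  0.05517451,  0.05340553,
        0.00063906]), 'joint_efforts': array([ 1.39394037e-04, -5.83274567e+01,  2.93289685e+01,  7.00122759e+00,
        8.75052094e-03, -9.76538854e-05]), 'tcp_pos': array([6.74749031e+02, 1.71539492e-03, 2.91439872e+02]), 'tcp_rot': array([[-2.29472955e-05, -9.99999245e-01, -1.22881885e-03],
       [-9.99999991e-01,  2.31050990e-05, -1.28404810e-04],
       [ 1.28433105e-04,  1.22881589e-03, -9.99999237e-01]]), 'force': array([-0.14425831, -0.4947874 , -1.03514941]), 'torque': array([ 0.08543793, -0.04304376,  0.00392389]), 'finger_force': 0.0, 'finger_gap': 1.0022168325356031}
```

View pics/scene0.png

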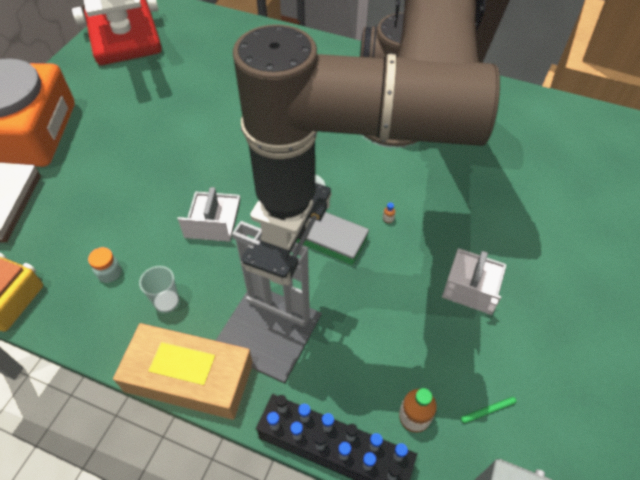

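View pics/side0.png

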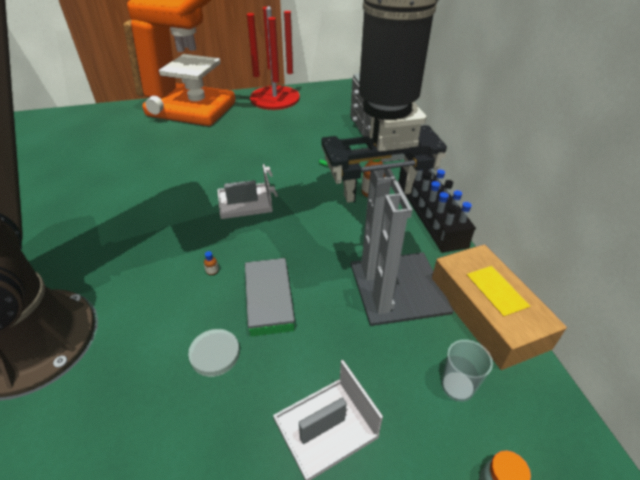

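The hook tray looks like the one on the robot's left: scene (475,280), side (245,195), with bumps on its back wall at scene (450,293) and (490,307). The stand is at scene (275,290), side (390,240). I'll zoom in on both for corners.

Run:
```python
import cv2,pickle,numpy as np
d=pickle.load(open("s0.pkl","rb"))
def crop(n,x,y,w,h,f):
    return cv2.resize(d[n]["image"][y:y+h,x:x+w,::-1],(w*f,h*f),interpolation=cv2.INTER_CUBIC)
a=crop("scene",430,235,100,85,4); b=crop("side",205,155,90,70,4)
c=crop("scene",205,215,130,170,3) ; e=crop("side",340,150,120,180,3)
top=np.zeros((340,800,3),np.uint8);top[:340,:400]=a;top[:280,400:760]=b
cv2.imwrite("pics/c1.png",top)
bot=np.zeros((540,800,3),np.uint8);bot[:510,:390]=c;bot[:540,400:760]=e
cv2.imwrite("pics/c2.png",bot)
```

```text
(no output)
```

View pics/c1.png

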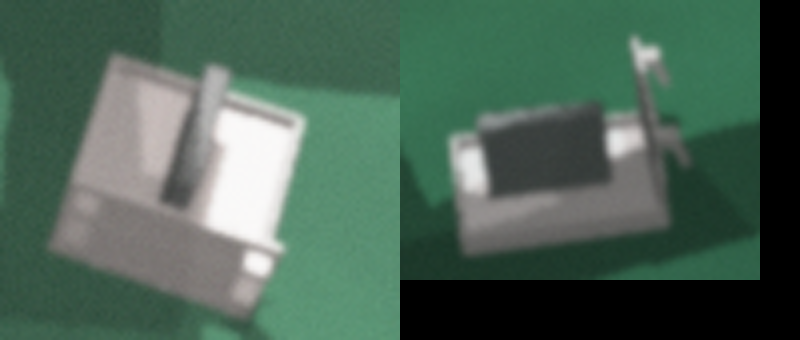

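View pics/c2.png

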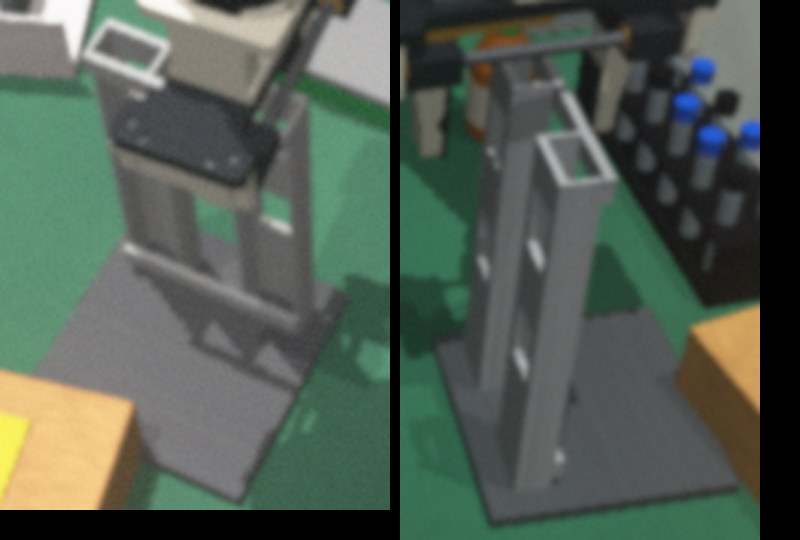

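```bash
cat > h.py <<'E'
import numpy as np,cv2
def ray(s,uv):
    f=240/np.tan(np.radians(s["fovy"])/2)
    R=cv2.Rodrigues(s["rvec"])[0];c=-R.T@s["tvec"]
    return c,R.T@np.array([(uv[0]-s["cx"])/f,(uv[1]-s["cy"])/f,1])
def at(s,uv,z):
    c,d=ray(s,uv);return c+d*(z-c[2])/d[2]
E
python3 - <<'E'
import pickle,numpy as np
from h import *
np.set_printoptions(precision=1,suppress=True)
d=pickle.load(open("s0.pkl","rb"))
def go(n,off,sc,dx,L):
    for nm,u,v,z in L: print(n,nm,at(d[n],((u-dx)/sc+off[0]-.5+.5/sc,v/sc+off[1]-.5+.5/sc),z))
go("side",(340,150),3,400,[("postN fl far",540,137,270),("fl near",560,187,270),("br near",615,180,270),("br far",590,130,270),("plate fl far",440,342,12),("fl near",492,519,12),("near right",737,486,12),("far right",645,310,12)])
go("scene",(205,215),3,0,[("postN",103,20,270),("",172,42,270),("",160,85,270),("",88,55,270),("plate near+y",347,293,12),("far +y",240,498,12)])
go("scene",(430,235),4,0,[("walltop -y",72,185,74),("walltop +y",283,248,74),("wallbot",50,250,0),("wallbot+",248,320,0),("front lip",115,53,14),("front lip +",303,118,14),("ribfront",217,67,62)])
go("side",(205,155),4,400,[("ribtop near front",480,120,62),("ribtop near back",600,106,62),("bot front near",463,255,0),("bot back near",668,228,0)])
E
```

```text
side postN fl far [667.1 -59.9 270. ]
side fl near [ 662.4 -103.2  270. ]
side br near [ 692.4 -104.3  270. ]
side br far [695.9 -60.2 270. ]
side plate fl far [655.2  40.9  12. ]
side fl near [ 642.2 -118.9   12. ]
side near right [ 807.3 -130.3   12. ]
side far right [814.6  37.9  12. ]
scene postN [ 662.9 -104.5  270. ]
scene  [661.7 -59.4 270. ]
scene  [692.3 -52.2 270. ]
scene  [ 689.3 -100.8  270. ]
scene plate near+y [650.2  48.6  12. ]
scene far +y [816.4  41.3  12. ]
scene walltop -y [511.1 277.3  74. ]
scene walltop +y [506.2 386.5  74. ]
scene wallbot [507.4 278.6   0. ]
scene wallbot+ [508.3 388.3   0. ]
scene front lip [376.  278.7  14. ]
scene front lip + [378.7 387.7  14. ]
scene ribfront [399.7 331.4  62. ]
side ribtop near front [404.1 334.   62. ]
side ribtop near back [479.4 331.8  62. ]
side bot front near [380.6 280.    0. ]
side bot back near [510.  277.1   0. ]
```

Emit:
move_arm(commands=[[[0,0,4.5],[0,0,0],-1],[[0,0,4.5],[0,0,0],-1],[[-2,3,0],[0,0,-0.14],-1],[[-2.5,3.5,0],[0,0,-0.14],-1],[[-2.5,3.5,0],[0,0,-0.14],-1],[[-2.5,3.5,0],[0,0,-0.14],-1],[[-2.5,3.5,0],[0,0,-0.14],-1],[[-2.5,3.5,0],[0,0,-0.14],-1],[[-2.5,3.5,0],[0,0,-0.14],-1],[[-2.5,3.5,0],[0,0,-0.14],-1]])

```text
time: 1.15
tcp_pos: [478.7, 275.9, 382.1]
tcp_rot: [[-0.902, -0.431, -0.0], [-0.431, 0.902, 0.0], [0.0, 0.0, -1.0]]
force: [0.6, -1.0, 0.9]
finger_gap: 0.996
finger_force: 0.0
```

Emit:
move_arm(commands=[[[-2.5,3.5,0],[0,0,-0.14],-1],[[-1.7,2.3,-2],[0,0,-0.14],-1],[[0,0,-3],[0,0,-0.14],-1],[[0,0,0],[0,0,0],-1],[[0,0,0],[0,0,0],-1]])

```text
time: 1.65
tcp_pos: [438.3, 332.6, 332.5]
tcp_rot: [[-0.999, -0.036, -0.0], [-0.036, 0.999, -0.001], [0.0, -0.001, -1.0]]
force: [-0.0, 0.7, 1.1]
finger_gap: 1.001
finger_force: 0.0
```

Run:
```python
from rig import r,snapshot
import cv2,pickle,numpy as np
o=r.observe();d={"o":o}
for n in("scene","side","wrist"): d[n]=snapshot(n)
pickle.dump(d,open("s1.pkl","wb"))
cv2.imwrite("pics/w1.png",d["wrist"]["image"][:,:,::-1])
def crop(n,x,y,w,h,f): return cv2.resize(d[n]["image"][y:y+h,x:x+w,::-1],(w*f,h*f),interpolation=cv2.INTER_CUBIC)
bot=np.zeros((600,800,3),np.uint8);bot[:510,:390]=crop("scene",205,215,130,170,3);bot[:540,400:760]=crop("side",340,150,120,180,3)
cv2.imwrite("pics/c3.png",bot)
```

```text
(no output)
```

View pics/w1.png

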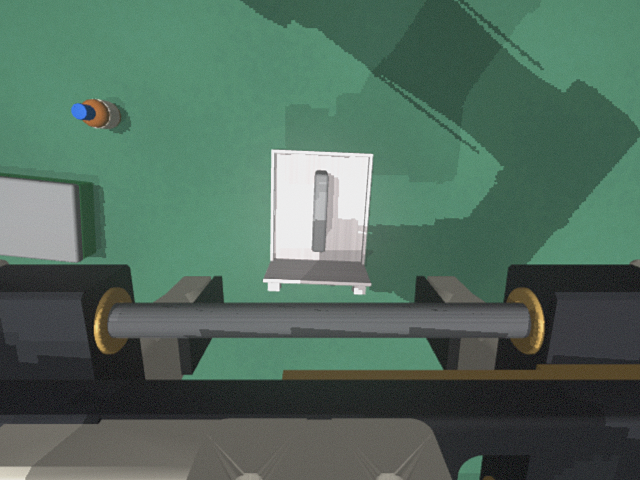

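View pics/c3.png

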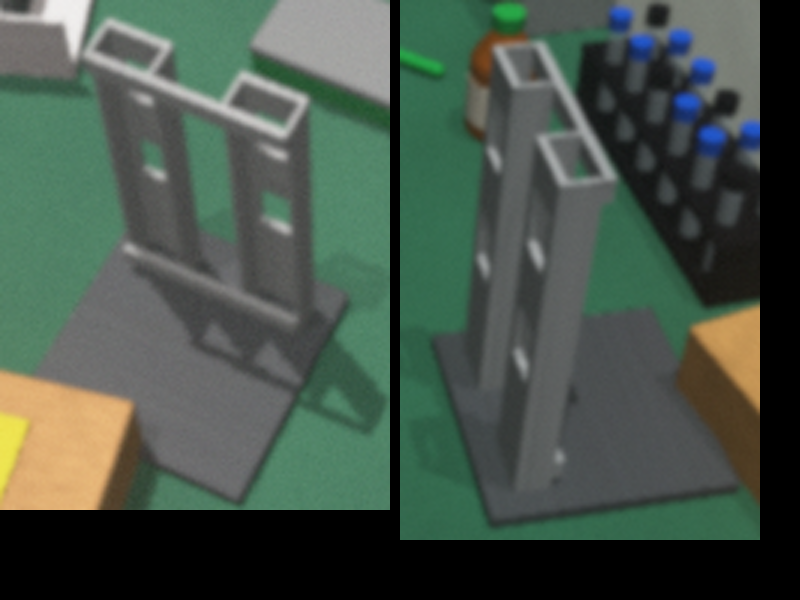

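Wrist view shows the hook tray with tabs at (274,286), (360,289), rib top from (321,171) to (319,250). The stand is now clear in both fixed views.

Run:
```python
import pickle,numpy as np
from h import *
np.set_printoptions(precision=1,suppress=True)
d=pickle.load(open("s1.pkl","rb"))
def go(n,off,sc,dx,L):
    P=[at(d[n],((u-dx)/sc+off[0]-.5+.5/sc,v/sc+off[1]-.5+.5/sc),z) for u,v,z in L]
    print(n);print(np.array(P)); a=P[0]-P[1];print("edge ang",np.degrees(np.arctan2(-a[0],a[1])), "mid",(P[0]+P[1])/2)
go("side",(340,150),3,400,[(493,45,270),(558,187,270),(510,85,270),(538,137,270),(545,45,270),(615,180,270)])
go("scene",(205,215),3,0,[(308,98,270),(103,20,270),(240,73,270),(173,45,270),(290,137,270),(87,55,270)])
# slot lower edges (front face) side view
go("side",(340,150),3,400,[(491,166,200),(537,268,200),(481,272,110),(521,375,110)])
w=d["wrist"];o=d["o"];f=240/np.tan(np.radians(w["fovy"])/2);E=w["hand_eye"];R=np.array(o["tcp_rot"]);t=np.array(o["tcp_pos"])
def wp(u,v,z):
    a=R@(E[:3,:3]@np.array([(u-w["cx"])/f,(v-w["cy"])/f,1]));c=R@E[:3,3]+t
    return c+a*(z-c[2])/a[2]
for nm,u,v,z in[("rib front",321.5,171,62),("rib back",319,250,62),("wall top L",264,283,74),("wall top R",371,285,74),("lip L",272,150,14),("lip R",373,154,14),("tab L",273.5,290,66),("tab R",360,293,66)]: print(nm,wp(u,v,z))
```

```text
side
[[ 671.    32.9  270. ]
 [ 661.4 -103.   270. ]
 [ 667.3   -9.1  270. ]
 [ 666.   -59.6  270. ]
 [ 701.1   25.7  270. ]
 [ 692.4 -104.3  270. ]]
edge ang -4.039321126933267 mid [666.2 -35.1 270. ]
scene
[[ 667.8   30.7  270. ]
 [ 662.9 -104.5  270. ]
 [ 666.7  -12.9  270. ]
 [ 663.5  -57.9  270. ]
 [ 696.4   31.9  270. ]
 [ 689.5 -101.3  270. ]]
edge ang -2.069663218530031 mid [665.3 -36.9 270. ]
side
[[666.7   5.8 200. ]
 [662.7 -88.9 200. ]
 [667.7   6.6 110. ]
 [662.7 -87.7 110. ]]
edge ang -2.46730377039418 mid [664.7 -41.6 200. ]
rib front [398.8 333.1  62. ]
rib back [478.2 333.5  62. ]
wall top L [511.5 279.1  74. ]
wall top R [509.7 387.3  74. ]
lip L [381.7 279.3  14. ]
lip R [382.  388.5  14. ]
tab L [522.  287.8  66. ]
tab R [522.1 377.8  66. ]
```

Emit:
move_arm(commands=[[[0,0.06,-4],[0,0,-0.031],0],[[0,0,-4],[0,0,0],0],[[0,0,-4],[0,0,0],0],[[0,0,-4],[0,0,0],0],[[0,0,-3.5],[0,0,0],0],[[0,0,-2.5],[0,0,0],0],[[0,0,-1.3],[0,0,0],0],[[0,0,-0.9],[0,0,0],0],[[0,0,0],[0,0,0],0],[[0,0,0],[0,0,0],0]])

```text
time: 2.8
tcp_pos: [438.7, 334.0, 91.3]
tcp_rot: [[-1.0, -0.001, 0.001], [-0.001, 1.0, 0.001], [-0.001, 0.001, -1.0]]
force: [0.6, 0.5, -0.0]
finger_gap: 0.502
finger_force: 0.0
```

Emit:
move_arm(commands=[[[0,0,0],[0,0,0],1],[[0,0,0],[0,0,0],1],[[0,0,0],[0,0,0],1],[[0,0,0],[0,0,0],1],[[0,0,0],[0,0,0],1],[[0,0,0],[0,0,0],1],[[0,0,0],[0,0,0],1],[[0,0,0],[0,0,0],1]])

```text
time: 3.6
tcp_pos: [438.2, 333.5, 90.5]
tcp_rot: [[-1.0, -0.001, 0.0], [-0.001, 1.0, 0.0], [-0.0, 0.0, -1.0]]
force: [-1.7, 0.9, 5.0]
finger_gap: 0.159
finger_force: 30.0
```

Emit:
move_arm(commands=[[[0,0,1],[0,0,0],1],[[0,0,2.5],[0,0,0],1],[[0,0,3],[0,0,0],1],[[0.3,-1.2,3],[0,0,0],1],[[0.5,-2.2,3],[0,0,0],1],[[0.8,-3,2.5],[0,0,0],1],[[0.8,-3,1.7],[0,0,0],1],[[0.8,-3,0],[0,0,0],1],[[0.8,-3,0],[0,0,0],1],[[0.8,-3,0],[0,0,-0.01],1]])

```text
time: 4.6
tcp_pos: [485.8, 147.9, 257.5]
tcp_rot: [[-1.0, 0.01, -0.0], [0.01, 1.0, 0.0], [0.0, 0.0, -1.0]]
force: [0.1, -0.2, -3.1]
finger_gap: 0.16
finger_force: 30.0
```

Emit:
move_arm(commands=[[[0.8,-3,0],[0,0,-0.01],1],[[0.8,-3,0],[0,0,-0.01],1],[[0.8,-3,0],[0,0,-0.01],1],[[0.8,-3,0],[0,0,-0.009],1],[[0.8,-2.9,0],[0,0,0],1],[[0.5,-2.5,0],[0,0,0],1],[[0.2,-1.6,0],[0,0,0],1],[[0,-0.9,0],[0,0,0],1],[[0,0,0],[0,0,0],1],[[0,0,0],[0,0,0],1]])

```text
time: 5.6
tcp_pos: [532.8, -49.3, 257.2]
tcp_rot: [[-0.999, 0.049, -0.0], [0.049, 0.999, 0.0], [0.0, 0.0, -1.0]]
force: [-0.1, 0.0, -2.9]
finger_gap: 0.159
finger_force: 30.0
```

Emit:
move_arm(commands=[[[0.2,0.9,0],[0,0,0],1],[[0.1,1,0],[0,0,0],1],[[0,0,0],[0,0,0],1],[[0,0,0],[0,0,0],1]])

```text
time: 6.0
tcp_pos: [536.2, -29.5, 257.2]
tcp_rot: [[-0.999, 0.047, -0.0], [0.047, 0.999, 0.0], [0.0, 0.0, -1.0]]
force: [-0.6, 0.3, -2.4]
finger_gap: 0.157
finger_force: 30.0
```

Run:
```python
from rig import r,snapshot
import cv2,pickle,numpy as np
o=r.observe();d={"o":o};print(o["tcp_pos"])
for n in("scene","side"): d[n]=snapshot(n)
pickle.dump(d,open("s2.pkl","wb"))
def crop(n,x,y,w,h,f): return cv2.resize(d[n]["image"][y:y+h,x:x+w,::-1],(w*f,h*f),interpolation=cv2.INTER_CUBIC)
b=np.zeros((520,800,3),np.uint8);b[:480,:390]=crop("scene",205,170,130,160,3);b[:480,395:800]=crop("side",295,130,135,160,3)
cv2.imwrite("pics/c4.png",b)
```

```text
[536.16921694 -29.52066368 257.1751007 ]
```

View pics/c4.png

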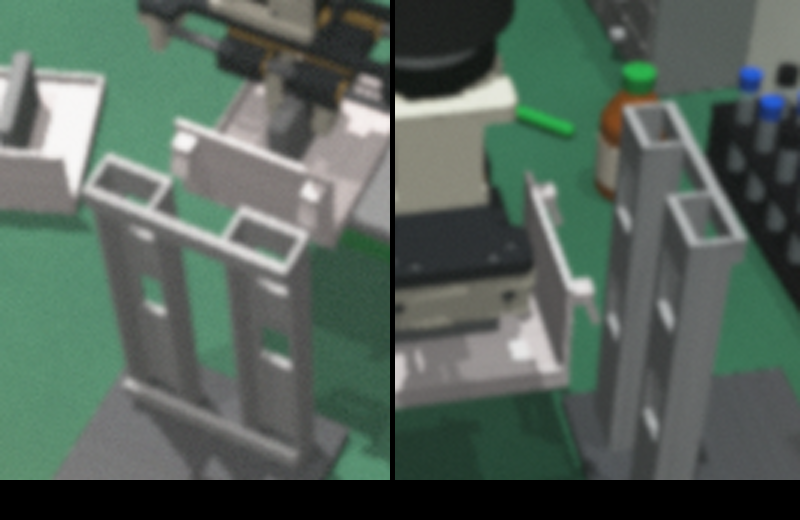

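Run:
```python
import pickle,numpy as np
from h import *
np.set_printoptions(precision=1,suppress=True)
d=pickle.load(open("s2.pkl","rb"))
def go(n,off,dx,L):
    for nm,u,v,z in L: print(n,nm,at(d[n],((u-dx)/3+off[0]-1/3,v/3+off[1]-1/3),z))
go("side",(295,130),395,[("tabtop N",582,283,233),("tabtop F",546,188,233),("wall N",572,279,240.7),("wall F",530,172,240.7)])
go("scene",(205,170),0,[("tab -y",186,138,233),("tab +y",314,185,233),("wall -y",176,122,240.7)])
```

```text
side tabtop N [614.2 -77.  233. ]
side tabtop F [618.9  11.5 233. ]
side wall N [606.8 -81.1 240.7]
side wall F [610.8  19.1 240.7]
scene tab -y [607.5 -79.5 233. ]
scene tab +y [610.2   9.3 233. ]
scene wall -y [603.6 -87.7 240.7]
```

Tabs are level with the slots and centred within about 1–2 mm. Inserting.

Emit:
move_arm(commands=[[[1,-0.06,0],[0,0,0],1],[[1,-0.06,0],[0,0,0],1],[[1,-0.06,0],[0,0,0],1],[[1,-0.06,0],[0,0,0],1],[[0.5,-0.03,0],[0,0,0],1],[[0.4,-0.02,0],[0,0,0],1],[[0.3,-0.02,0],[0,0,0],1],[[0.2,0,0],[0,0,0],1],[[0,0,0],[0,0,0],1],[[0,0,0],[0,0,0],1]])

```text
time: 7.1
tcp_pos: [589.9, -33.7, 257.2]
tcp_rot: [[-0.999, 0.048, -0.0], [0.048, 0.999, 0.0], [0.0, 0.0, -1.0]]
force: [-0.3, -0.5, -3.0]
finger_gap: 0.155
finger_force: 30.0
```

Emit:
move_arm(commands=[[[0.1,0,0],[0,0,0],1],[[0.1,0,0],[0,0,0],1],[[0,0,0],[0,0,0],1],[[0,0,0],[0,0,0],1]])

```text
time: 7.5
tcp_pos: [592.1, -33.7, 257.2]
tcp_rot: [[-0.999, 0.048, -0.0], [0.048, 0.999, -0.0], [0.0, -0.0, -1.0]]
force: [0.5, 0.2, -2.7]
finger_gap: 0.158
finger_force: 30.0
```

Emit:
move_arm(commands=[[[0.1,0,0],[0,0,0],1],[[0.1,0,0],[0,0,0],1],[[0,0,0],[0,0,0],1],[[0,0,0],[0,0,0],1]])

```text
time: 7.9
tcp_pos: [593.5, -33.7, 256.9]
tcp_rot: [[-0.999, 0.049, -0.001], [0.049, 0.999, 0.0], [0.001, -0.0, -1.0]]
force: [-5.0, 1.1, -0.9]
finger_gap: 0.159
finger_force: 30.0
```

Emit:
move_arm(commands=[[[0.1,0,0],[0,0,0],1],[[0,0,0],[0,0,0],1],[[0,0,0],[0,0,0],1]])

```text
time: 8.2
tcp_pos: [593.6, -33.7, 256.7]
tcp_rot: [[-0.999, 0.049, -0.003], [0.049, 0.999, 0.0], [0.003, -0.0, -1.0]]
force: [-8.6, 1.5, 1.0]
finger_gap: 0.159
finger_force: 30.0
```

Emit:
move_arm(commands=[[[-0.08,0,-0.3],[0,0,0],1],[[0,0,-0.4],[0,0,0],1],[[0,0,-0.4],[0,0,0],1],[[0,0,-0.4],[0,0,0],1],[[0,0,-0.3],[0,0,0],1],[[0,0,-0.2],[0,0,0],1],[[0,0,0],[0,0,0],1],[[0,0,0],[0,0,0],1]])

```text
time: 9.0
tcp_pos: [593.5, -34.0, 236.6]
tcp_rot: [[-0.999, 0.049, -0.002], [0.049, 0.999, -0.0], [0.002, -0.0, -1.0]]
force: [-4.3, -0.0, -2.2]
finger_gap: 0.157
finger_force: 30.0
```

Emit:
move_arm(commands=[[[0,0,-0.1],[0,0,0],1],[[0,0,-0.1],[0,0,0],1],[[0,0,0],[0,0,0],1],[[0,0,0],[0,0,0],1]])

```text
time: 9.4
tcp_pos: [593.6, -33.9, 235.0]
tcp_rot: [[-0.999, 0.049, -0.002], [0.049, 0.999, -0.0], [0.002, -0.0, -1.0]]
force: [-6.1, -0.6, 0.3]
finger_gap: 0.162
finger_force: 30.0
```

Emit:
move_arm(commands=[[[0,0,-0.1],[0,0,0],1],[[0,0,-0.1],[0,0,0],1],[[0,0,0],[0,0,0],1],[[0,0,0],[0,0,0],1]])

```text
time: 9.8
tcp_pos: [593.5, -33.9, 233.0]
tcp_rot: [[-0.999, 0.049, -0.002], [0.049, 0.999, -0.0], [0.002, -0.0, -1.0]]
force: [-7.3, -0.0, 0.3]
finger_gap: 0.161
finger_force: 30.0
```

Emit:
move_arm(commands=[[[0,0,-0.1],[0,0,0],1],[[0,0,-0.1],[0,0,0],1],[[0,0,0],[0,0,0],1],[[0,0,0],[0,0,0],1]])

```text
time: 10.2
tcp_pos: [593.5, -33.9, 232.2]
tcp_rot: [[-0.999, 0.049, -0.001], [0.049, 0.999, -0.0], [0.001, -0.0, -1.0]]
force: [-10.0, 0.5, 8.2]
finger_gap: 0.163
finger_force: 30.0
```

Emit:
move_arm(commands=[[[-0.05,0,0.05],[0,0,0],1],[[0,0,0],[0,0,0],0],[[0,0,0],[0,0,0],0],[[0,0,0],[0,0,0],0],[[0,0,0],[0,0,0],0],[[0,0,0],[0,0,0],0],[[0,0,0],[0,0,0],0],[[0,0,0],[0,0,0],0]])

```text
time: 11.0
tcp_pos: [593.9, -33.7, 231.7]
tcp_rot: [[-0.999, 0.048, 0.0], [0.048, 0.999, -0.0], [-0.0, -0.0, -1.0]]
force: [-0.4, 0.6, -0.3]
finger_gap: 0.502
finger_force: 0.0
```

Emit:
move_arm(commands=[[[0,0,0.5],[0,0,0],0],[[0,0,1.5],[0,0,0],0],[[0,0,2.5],[0,0,0],0],[[0,0,3],[0,0,0],0],[[-1,0,3],[0,0,0],0],[[-3,0,2],[0,0,0],0],[[-4,0,0],[0,0,0],0],[[-2,0,0],[0,0,0],0],[[0,0,0],[0,0,0],0],[[0,0,0],[0,0,0],0]])

```text
time: 12.0
tcp_pos: [493.9, -33.7, 357.6]
tcp_rot: [[-0.999, 0.048, 0.002], [0.048, 0.999, 0.0], [-0.002, 0.0, -1.0]]
force: [0.8, 0.3, -0.7]
finger_gap: 0.499
finger_force: 0.0
```

Run:
```python
from rig import r,snapshot
import cv2,numpy as np
d={n:snapshot(n) for n in("scene","side")}
def crop(n,x,y,w,h,f): return cv2.resize(d[n]["image"][y:y+h,x:x+w,::-1],(w*f,h*f),interpolation=cv2.INTER_CUBIC)
b=np.zeros((520,800,3),np.uint8);b[:480,:390]=crop("scene",205,170,130,160,3);b[:480,395:800]=crop("side",295,130,135,160,3)
cv2.imwrite("pics/c5.png",b);print(r.observe()["force"])
```

```text
[ 0.73978295  0.12429409 -0.06080957]
```

View pics/c5.png

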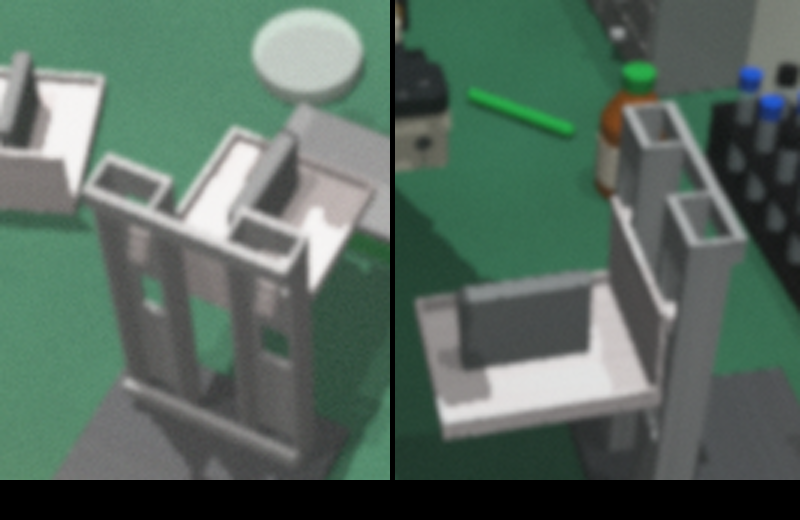

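The tray hangs level and flush against both posts. Both tabs show inside the upper slots at crop (138,243) and (267,295), and the plain tray hasn't moved.

```bash
python3 -c "
from rig import r
print(r.close_job())"
```

```text
the job is handed in; nothing more can be done
None
```

The hook tray is hanging level on the upper slots with both hooks down, the plain tray is where it stood, the arm is clear, and the job was handed in at about 12 s; no verdict came back.

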